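Take down a finished chemical spot test

ROBOT

A 6-joint arm with a two-finger parallel gripper is mounted at the origin on the work surface. World frame = base frame: x ahead of the robot, y to its left, z up, the work surface at z = 0. Lengths are in mm, angles in rad, forces in N, time in s.
With the tool pointing down it reaches from about 300 to 775 mm from the base axis. Payload 14.6 kg.
Tool frame: the origin (TCP) lies at the very end of the fingers, on their centre line; the grasp point (between the pads) lies 19 mm behind it; z points along the fingers, y is the line along which they close (so a half turn about z gives the same grasp; the last joint's range is limited). The gripper opens to 94 mm and grips with 3 to 60 N. Pads are 16 mm wide; open, the fingers measure 119 mm over their backs; the gripper's body (75 mm by 177 mm) begins 78 mm behind the grasp point.
Start: joints at [1.113, 0.3, 1.521, -0, 1.321, -0.067], TCP at [209.507, 508.523, 205.446] pointing down, gripper open.
Joint ranges: [-3.03, 3.03], [-0.79, 2.21], [0.23, 2.52], [-1.04, 4.18], [0, 3.07], [-2.55, 2.55]. Speed limits (rad/s): [2.22, 2.22, 2.57, 3.14, 3.14, 3.14].

INTERFACE

Orientations are given as [roll, pitch, yaw] about the fixed x, y, z axes, in that order (R = Rz(yaw) Ry(pitch) Rx(roll)).
In Python, from cell import manip, optics gives the robot as it stands.
- The arm moves only by the shell command python3 -m crank 'ROWS' [FORCE]. ROWS is JSON, a list of rows, each a list of 7 numbers: the opening in per cent of the stroke, from 0 (shut) to 100 (fully open), then the shift along the tool's x, y, z in mm, then the turn, a rotation vector about the tool's x, y, z in rad. A call has 1 to 10 rows; each row is the pose to reach, as a shift and turn from the pose commanded when the call began, along the tool's axes at that moment; what a row does not reach only later rows make up. A row lasts 1/10 s, in which the tool goes at most 50 mm and 8.59 degrees, less where a joint would pass 70% of its speed; a pose out of reach is approached as far as the arm can. A call with a gripper value outside its range is refused whole. The fingers move at their own pace and stop on an object; FORCE is the grip in N (left out, the last holds). Time passes only in rows, so rows that repeat a pose let the fingers close. It gives the time, the measured TCP pose, the force, the opening and the grip force at its end, in the units of the state.
- manip.read_state(): the state, without advancing time (a new reading comes with each control period).
- optics.camera(name): name is "scene" or "top"; returns (picture, depth): 420x560x3 uint8, red, green, blue; 420x560 float32, mm along the optical axis (not along the pixel's ray), 0 where there is no reading.
- optics.calibration(name): a dict with "camera_matrix" (3x3 intrinsics, pixels), "R" (3x3) and "t" (3): a world point X has camera coordinates R X + t. Camera axes: x right, y down, z forward; pixel columns grow to the right and rows downward; lengths in mm; the calibration is good to about 2 mm. A picture is of the moment at which its call begins. calibration takes no time and is no camera call.
- manip.sign_off(): hands the job in; it is judged then, once.
The state is a dict: "clock": time; "joints": joint angles; "qd": joint speeds; "effort": joint torques, N m; "eef_pos": TCP position; "eef_rot": TCP orientation; "wrist_force": force on the tool from outside, world axes, zero at the start; "moment": the same for the moment, N m; "finger_gap": finger opening in mm; "finger_force": force on a finger pad.
Only numpy, scipy, OpenCV 4.12 (cv2) and the standard library are available. Lean on these libraries where they do the work, as an engineer would, in place of code of your own. Each camera call takes 0.05 s, during which the arm holds its last target. There are 200 camera calls.

TASK

Take down the finished spot test from the top: stand the brass weight on the black rubber pad, then lay the blue cap on the blue plate, then stand the amber glass cell, gently, in the yellow tray. Then swing the red-handled clamp bar right up and leave it up, slide the green test coupon out from under it and the hood, and lay it flat across both ribs of the white drying rack, lengthwise along the rack. Put each thing about in the middle of its place, and leave the two bottles and the carton alone.

Things in the scene. Friction and masses are not known exactly. Their poses are not given: they have to be found in the camera images.
- weight_mid (a point): Brass laboratory weight, about 0.27 kg, on top of the stack: upright cylinder 32 mm in diameter and 40 mm tall with a small knob (16 mm wide) on top, 50 mm tall in all. The point is half-way up (25 mm above its underside); z is its upright axis. It stands loose on the cap.
- cap_mid (a point): Blue plastic cap, a plain disc 52 mm in diameter and 16 mm tall, lying loose on top of the glass cell, under the weight. The point is at its centre, 8 mm above its underside; z is its upright axis.
- cell_mid (a point): Amber glass test cell, 52 mm tall: a foot flange 66 mm in diameter and 6 mm thick, above it a straight body 44 mm in diameter. It stands loose on the green coupon, under the cap; fragile, not to be dropped. The point is half-way up (26 mm above its underside, 26 mm below its top); z is its upright axis.
- coupon_mid (a point): Green flat test coupon 140 (x) by 44 (y) by 6 mm, about 60 g, loose, its underside 30 mm above the table. The point is its centre, half-way up. Its -x end sticks out 45 to 50 mm from the block, free beneath and beside: grip it there across its width. Its +x end lies under the clamp bar and up to 11 mm under the fixed hood: draw it along -x by 25 mm or more before lifting.
- fixture: Fixed aluminium test fixture: block 100 (x) by 90 (y) by 30 mm tall; origin: centre of its underside, on the table. A dark steel hood at x = 34 to 50 mm, top 44 mm above the table, covers a slot 48 mm wide, 10 mm high for the coupon. The clamp bar crosses along y at x = +20 mm. The stack stands at about x = -22 mm.
- clamp_bar (a joint): Angle (rad) of the steel clamp bar: 0 down over the coupon (the start), growing as it swings up, stop at 1.3. Its stiff hinge stays where left; lifting takes about 2 N at the rod. In the fixture's frame the hinge line runs along x at y = +38 mm, 41 mm above the table, and at angle a the rod's axis lies at y = 38 - 100 cos(a), height 41 + 100 sin(a) mm.
- rod_mid (a point): Handle of the clamp bar at its free (-y) end: red round rod 12 mm thick along the fixture's x, from x = +20 to +88 mm. The point is on its axis at x = +73 mm, where it lies clear of the block and can be pinched across from above (it turns between the fingers) or lifted from beneath.
- weight_pad: Place for the weight: fixed black rubber round pad, 72 mm in diameter, 10 mm thick, flat. Origin: centre of its underside, on the table.
- cap_plate: Place for the cap: fixed blue round plate, 100 mm in diameter, 10 mm thick, flat. Origin: centre of its underside, on the table.
- cell_tray: Place for the cell: fixed yellow round tray, 110 mm in outer diameter, rim 12 mm high and 4 mm thick, inner floor 4 mm above the table. Origin: centre of its underside, on the table.
- rack: Place for the coupon: fixed white drying rack, a plate 150 mm (x, lengthwise) by 80 mm (y) by 5 mm with two upright cross ribs, each 8 mm thick along x, 60 mm wide along y, at x = -28 and +28 mm, their tops 25 mm above the table. The coupon lies on the rib tops along x, either way round. Origin: centre of its underside, on the table.
- white_bottle: Bystander: white bottle, 60 mm in diameter, 120 mm tall, standing left of the places. Origin: centre of its underside.
- amber_bottle: Bystander: amber bottle, 52 mm in diameter, 100 mm tall, standing right of the places. Origin: centre of its underside.
- carton: Bystander: cardboard carton 60 x 130 x 60 mm beyond the fixture. Origin: centre of its underside.
There are look-alikes about, which are no part of the job. Of the things shaped like the part that bears weight_mid, the brass one is meant.

How it is judged (in metres and radians):
On the way, in this order (a step that is already met when the one before it is completed fails the run):
1. the weight stands released on the black pad (horizontal distance between weight_mid and weight_pad below 0.015 m and z of weight_mid in the frame of weight_pad between 0.031 and 0.039 m and angle between weight_mid's own z axis and vertical below 0.15 rad and contact force between weight and the fingers below 0.1 N), for 0.2 s.
2. the cap lies released on the blue plate (horizontal distance between cap_mid and cap_plate below 0.015 m and z of cap_mid in the frame of cap_plate between 0.014 and 0.022 m and angle between cap_mid's own z axis and vertical below 0.15 rad and contact force between cap and the fingers below 0.1 N), for 0.2 s.
3. the glass cell stands released in the yellow tray (horizontal distance between cell_mid and cell_tray below 0.015 m and z of cell_mid in the frame of cell_tray between 0.026 and 0.034 m and angle between cell_mid's own z axis and vertical below 0.15 rad and contact force between cell and the fingers below 0.1 N), for 0.2 s.
4. the clamp bar is swung up (over 0.9 rad), the coupon still in the fixture (horizontal distance between coupon_mid and fixture below 0.045 m and value of joint clamp_bar above 0.9 rad), for 0.2 s.
At the end, for the whole second after the job is handed in: Weight, cap and cell upright (0.15 rad) on the black pad, blue plate and yellow tray, each within 15 mm of the centre; coupon flat on both ribs within 15 mm of the rack's centre and 0.2 rad of its length; bar up over 0.9 rad; all four released and at rest (all of step 1 and all of step 2 and all of step 3 and horizontal distance between coupon_mid and rack below 0.015 m and z of coupon_mid in the frame of rack between 0.024 and 0.032 m and angle between coupon_mid's own z axis and vertical below 0.08 rad and angle between the x axis of coupon_mid and the x axis of rack, either way round below 0.2 rad and value of joint clamp_bar above 0.9 rad and contact force between coupon and the fingers below 0.1 N and linear speed of each of weight, cap, cell, coupon below 0.02 m/s); the robot touches nothing.
It fails at once if the white bottle is moved by more than 15 mm (distance of white_bottle from where it was at the start of the episode above 0.015 m).
It fails at once if the amber bottle is moved by more than 15 mm (distance of amber_bottle from where it was at the start of the episode above 0.015 m).
It fails at once if the carton is moved by more than 15 mm (distance of carton from where it was at the start of the episode above 0.015 m).
It fails at once if the coupon is pulled out while the clamp bar is down (value of joint clamp_bar below 0.5 rad and distance of coupon_mid from where it was at the start of the episode above 0.02 m).
It fails at once if the glass cell is let go more than 15 mm above its tray (horizontal distance between cell_mid and cell_tray below 0.05 m and z of cell_mid in the frame of cell_tray above 0.045 m and contact force between cell and the fingers below 0.1 N).
It also fails if it takes over 144 s, if anything falls off the work surface, if the arm or the gripper's body presses on something with over 40 N, if the wrist force passes 120 N, or if a joint passes its speed limit or range.

## Working session

There is one attempt and no reset: what is moved stays moved. The work goes in short steps, Python scripts to look and compute and a shell command to move; the robot and the scene stay as the last step left them, time stands still between calls to the robot, and variables do not carry over. Pictures are saved under pics/ and viewed, at most 14 in all, crops included, and the job is handed in when it is done.

```bash
ls; mkdir -p pics
python3 - <<'E'
from cell import manip, optics
import cv2, numpy as np
for n in("scene","top"):
    p,d=optics.camera(n); cv2.imwrite(f"pics/{n}0.png",p[:,:,::-1]); np.savez(f"{n}0.npz",p=p,d=d)
    c=optics.calibration(n); print(n,{k:np.round(v,3).tolist() for k,v in c.items()})
print(manip.read_state())
E
```

```text
pics
scene {'camera_matrix': [[536.065, 0.0, 285.13], [0.0, 536.065, 217.408], [0.0, 0.0, 1.0]], 'R': [[0.819, 0.574, 0.002], [0.431, -0.612, -0.663], [-0.379, 0.544, -0.749]], 't': [-491.509, -212.235, 1708.528]}
top {'camera_matrix': [[396.321, 0.0, 282.952], [0.0, 396.321, 207.527], [0.0, 0.0, 1.0]], 'R': [[-0.002, -1.0, -0.011], [-0.981, 0.004, -0.194], [0.194, 0.01, -0.981]], 't': [14.283, 589.964, 1251.282]}
{'clock': 0.1, 'joints': array([ 1.11342376e+00,  3.00392368e-01,  1.52151197e+00, -2.88225287e-05,
        1.32071476e+00, -6.65986738e-02]), 'qd': array([ 5.31559999e-04,  5.35114896e-04, -1.16411925e-03, -3.56213329e-05,
        1.04354845e-03, -1.96635161e-04]), 'effort': array([-3.03911329e-04, -5.32643151e+01, -3.53281188e+01,  7.09141698e-02,
        2.35291250e-02, -5.97780036e-05]), 'eef_pos': array([209.40125711, 508.32088306, 204.95875784]), 'eef_rot': array([-3.14056663e+00, -4.04525834e-05,  2.75082588e+00]), 'wrist_force': array([ 0.478787  , -0.29145401,  0.61710348]), 'moment': array([ 0.02216651, -0.02542094, -0.01866291]), 'finger_force': 0.0, 'finger_gap': 94.12110993950714}
```

View pics/scene0.png

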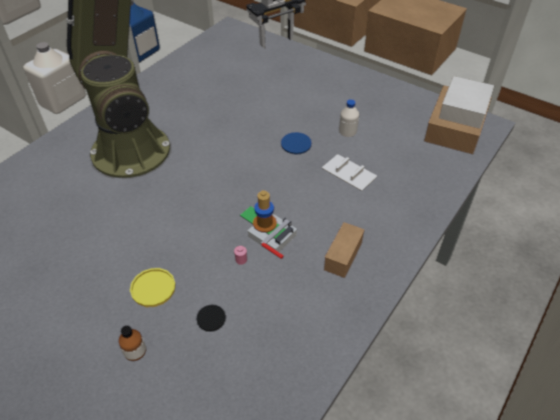

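View pics/top0.png

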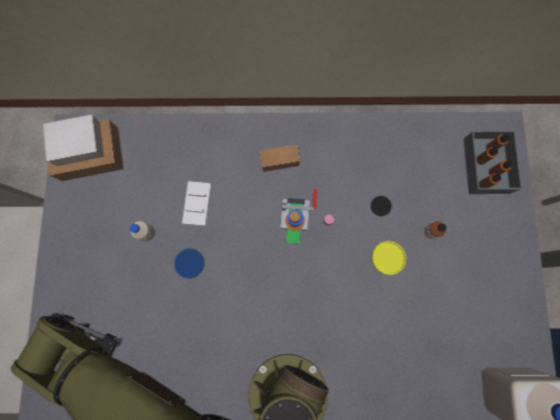

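The scene view shows the stack at (264,210) on the fixture, with the red rod at (273,250). In the top view the stack is at (295,217), blue plate (189,263), rack (197,203), black pad (381,206), tray (389,258) and a pink decoy weight at (329,219).

```bash
cat > h.py <<'E'
from cell import manip, optics
import cv2, numpy as np
def ray(n,u,v):
    c=optics.calibration(n); K,R,t=[np.array(c[k],float) for k in("camera_matrix","R","t")]
    return -R.T@t, R.T@np.linalg.inv(K)@np.array([u,v,1.])
def onz(n,u,v,z):
    o,d=ray(n,u,v); return (o+d*(z-o[2])/d[2])
def two(a,b):  # (u,v) in top, (u,v) in scene
    (o,d),(p,e)=ray("top",*a),ray("scene",*b)
    d/=np.linalg.norm(d);e/=np.linalg.norm(e)
    s=np.linalg.lstsq(np.c_[d,-e],p-o,rcond=None)[0]
    A,B=o+s[0]*d,p+s[1]*e
    return (A+B)/2,np.linalg.norm(A-B)
def blob(p,lo,hi,box):
    """HSV blobs (area>15) within box u0,v0,u1,v1: centre, area, minAreaRect"""
    u0,v0,u1,v1=box
    m=cv2.inRange(cv2.cvtColor(p,cv2.COLOR_RGB2HSV),np.array(lo),np.array(hi))
    k=np.zeros_like(m);k[v0:v1,u0:u1]=m[v0:v1,u0:u1]
    n,l,s,c=cv2.connectedComponentsWithStats(k)
    i=1+np.argmax(s[1:,4]); pts=np.argwhere(l==i)[:,::-1].astype(np.float32)
    return c[i],s[i,4],cv2.minAreaRect(pts)
E
python3 - <<'E'
from h import *
T=np.load("top0.npz")["p"];S=np.load("scene0.npz")["p"]
C={"plate":((100,120,40),(125,255,255),(160,240,220,290),(270,120,320,165),10),
"tray":((22,120,80),(35,255,255),(360,230,420,285),(120,260,185,310),12),
"pad":((0,0,0),(180,255,35),(360,185,400,225),(190,300,232,335),10),
"rack":((0,0,140),(180,40,255),(175,175,215,230),(315,150,380,190),5),
"coupon":((45,100,40),(75,255,255),(280,215,310,250),(235,200,262,228),36),
"rod":((0,150,80),(6,255,255),(305,180,322,210),(255,238,290,262),41),
"capblue":((105,120,40),(125,255,255),(280,200,312,235),(250,195,280,222),0),
}
for k,(lo,hi,bt,bs,z) in C.items():
    for n,p,b in(("top",T,bt),("scene",S,bs)):
        c,a,r=blob(p,lo,hi,b)
        print(k,n,np.round(c,1),a,"w",np.round(onz(n,*c,z),1), "rect",[np.round(onz(n,*q,z)[:2],0).tolist() for q in cv2.boxPoints(r)] if k in("rack","coupon","rod") else np.round(r[1],1))
a=cv2.resize(T[180:250,260:345],None,fx=8,fy=8,interpolation=cv2.INTER_CUBIC)[:560,:400]
b=cv2.resize(S[180:265,235:300],None,fx=6,fy=6,interpolation=cv2.INTER_CUBIC)
b=cv2.copyMakeBorder(b[:,:390],0,50,0,0,cv2.BORDER_CONSTANT); cv2.imwrite("pics/c1.png",np.hstack([a,b[:560]])[:,:,::-1])
E
```

```text
plate top [188.8 263. ] 644 w [411.5 328.3  10. ] rect [26.9 28.3]
plate scene [295.8 142.7] 478 w [414.  325.6  10. ] rect [20. 28.]
tray top [388.5 257.6] 880 w [ 428.  -337.9   12. ] rect [33.1 32.6]
tray scene [152.4 287.1] 1301 w [ 432.  -342.3   12. ] rect [37. 43.]Traceback (most recent call last):
  File "<stdin>", line 13, in <module>
  File "h.py", line 20, in blob
    i=1+np.argmax(s[1:,4]); pts=np.argwhere(l==i)[:,::-1].astype(np.float32)
        ~~~~~~~~~^^^^^^^^^
    return _wrapfunc(a, 'argmax', axis=axis, out=out, **kwds)
    return bound(*args, **kwds)
ValueError: attempt to get argmax of an empty sequence
```

```bash
cat > m.py <<'E'
from h import *
T=np.load("top0.npz")["p"];S=np.load("scene0.npz")["p"]
print("padpx",T[206,381],S[318,211],"bg",T[225,381])
C={
"pad":((0,0,0),(180,255,50),(360,185,400,225),(190,300,232,335),10),
"rack":((0,0,140),(180,40,255),(175,175,215,230),(315,150,380,190),5),
"coupon":((45,100,40),(75,255,255),(280,215,310,250),(235,200,262,228),36),
"rod":((0,150,80),(6,255,255),(305,180,322,210),(255,238,290,262),41),
"capblue":((105,120,40),(125,255,255),(280,200,312,235),(250,195,280,222),0),
}
for k,(lo,hi,bt,bs,z) in C.items():
    for n,p,b in(("top",T,bt),("scene",S,bs)):
        try: c,a,r=blob(p,lo,hi,b)
        except Exception: print(k,n,"none");continue
        print(k,n,np.round(c,1),a,"w",np.round(onz(n,*c,z),1), "rect",[np.round(onz(n,*q,z)[:2],0).tolist() for q in cv2.boxPoints(r)] if k in("rack","coupon","rod") else np.round(r[1],1))
a=cv2.resize(T[185:250,270:320],None,fx=8,fy=8,interpolation=cv2.INTER_CUBIC)
b=cv2.resize(S[180:266,235:300],None,fx=6,fy=6,interpolation=cv2.INTER_CUBIC)
b=cv2.copyMakeBorder(b,0,520-b.shape[0],0,0,cv2.BORDER_CONSTANT); cv2.imwrite("pics/c1.png",np.hstack([a,b])[:,:,::-1])
E
python3 m.py
```

```text
padpx [38 38 40] [30 31 31] bg [109 108 114]
pad top [380.6 205.6] 277 w [ 604.8 -320.8   10. ] rect [18. 18.]
pad scene [210.7 317.8] 556 w [ 608.6 -324.8   10. ] rect [24.7 26.9]
rack top [196.  202.9] 1029 w [617.7 313.7   5. ] rect [[548.0, 362.0], [701.0, 348.0], [689.0, 265.0], [537.0, 280.0]]
rack scene [349.5 171.3] 961 w [620.1 314.7   5. ] rect [[540.0, 278.0], [520.0, 376.0], [696.0, 357.0], [710.0, 264.0]]
coupon top [292.6 236.1] 165 w [497.8 -18.7  36. ] rect [[479.0, 4.0], [522.0, -0.0], [518.0, -43.0], [474.0, -38.0]]
coupon scene [249.  214.2] 140 w [494.5 -23.4  36. ] rect [[476.0, -38.0], [476.0, 6.0], [517.0, -7.0], [516.0, -49.0]]
rod top [314.2 198.4] 40 w [624.  -92.2  41. ] rect [[595.0, -86.0], [654.0, -91.0], [653.0, -99.0], [595.0, -94.0]]
rod scene [272.3 250.2] 78 w [623.4 -91.5  41. ] rect [[590.0, -94.0], [588.0, -83.0], [655.0, -89.0], [656.0, -99.0]]
capblue top [296.5 219.7] 64 w [558.7 -33.1   0. ] rect [12.7 14.8]
capblue scene [263.9 210.5] 151 w [499.8  37.2   0. ] rect [13. 18.]
```

View pics/c1.png

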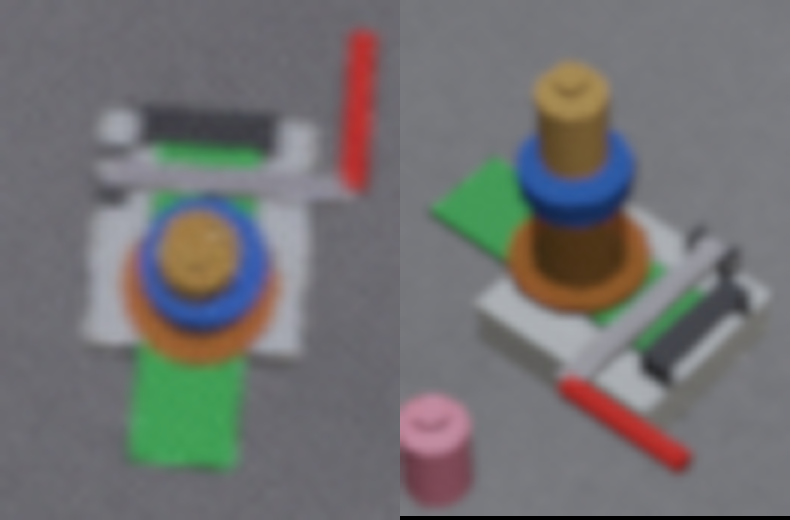

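```bash
cat >> h.py <<'E'
def go(x,y,z,yaw=3.05):
    """shift in tool axes to world target (tool down), and turn about tool z"""
    from scipy.spatial.transform import Rotation as Ro
    s=manip.read_state(); R=Ro.from_euler("xyz",s["eef_rot"])
    d=R.inv().apply(np.array([x,y,z])-s["eef_pos"])
    r=(R.inv()*Ro.from_euler("xyz",[np.pi,0,yaw])).as_rotvec()
    print("shift",np.round(d,1),"turn",np.round(r,3),"F",np.round(s["wrist_force"],1),"gap",round(s["finger_gap"],1))
F=np.array([575.6,-25.3]); 
def fx(x,y,a=-0.09): return F+np.array([np.cos(a)*x-np.sin(a)*y,np.sin(a)*x+np.cos(a)*y])
E
python3 - <<'E'
from h import *
d=np.load("top0.npz")["d"]
print("w top",onz("top",294.7,216,146),"sc",onz("scene",263.5,195.3,146),two((294.7,216),(263.5,195.3)))
print("cap",onz("top",295.4,217.5,104),onz("scene",264,208.2,104))
print("cell flange",onz("top",294.5,220.5,42),"stack nominal",fx(-22,0))
print("pink",onz("top",329,219,40),"carton",onz("top",280,157,60),"rod",fx(73,-62))
print("depth",d[216,295])
a,b=onz("top",294.7,216,144),0; 
go(*fx(-22,0),230)
E
```

```text
w top [545.99070038 -24.13392333 146.        ] sc [549.70418141 -25.27746417 146.        ] (array([547.21094867, -23.56198414, 142.79229152]), np.float64(1.8165405556702072))
cap [548.52511899 -27.13393236 104.        ] [553.64494507 -30.38331648 104.        ]
cell flange [549.05937474 -25.38628503  42.        ] stack nominal [553.68903987 -23.32267192]
pink [ 554.05530826 -140.16069677   40.        ] carton [763.82842642  22.42394764  60.        ] rod [642.73207946 -93.61020354]
depth 1205.7963
shift [-520.8 -360.5  -24.7] turn [-0.001 -0.    -0.299] F [ 0.5 -0.3  0.6] gap 94.1
```

```bash
python3 -m crank '[[100,-258,-182,-12,0,0,-0.15],[100,-258,-182,-12,0,0,-0.15],[100,-258,-182,-12,0,0,-0.15],[100,-516,-364,-25,0,0,-0.3],[100,-516,-364,-25,0,0,-0.3],[100,-516,-364,-25,0,0,-0.3],[100,-516,-364,-25,0,0,-0.3],[100,-516,-364,-25,0,0,-0.3],[100,-516,-364,-25,0,0,-0.3],[100,-516,-364,-25,0,0,-0.3]]' 20
python3 - <<'E'
from h import *
go(548,-25,230)
E
```

```text
clock: 1.1
eef_pos: [473.2, 92.3, 224.9]
eef_rot: [3.142, -0.0, 3.051]
wrist_force: [0.5, 0.7, 0.2]
finger_gap: 94.1
finger_force: 0.0
shift [ -85.1 -110.1   -5.1] turn [ 0.    -0.     0.001] F [0.5 0.7 0.2] gap 94.1
```

```bash
python3 -m crank '[[100,-85,-110,-5,0,0,0],[100,-85,-110,-5,0,0,0],[100,-85,-110,-5,0,0,0],[100,-85,-110,-5,0,0,0],[100,-85,-110,-5,0,0,0],[100,-85,-110,-5,0,0,0]]'
python3 - <<'E'
from h import *
go(548,-25,113)
for n in("top","scene"):
    p,d=optics.camera(n); np.savez(f"{n}1.npz",p=p,d=d)
    q=p[180:250,255:345] if n=="top" else p[150:270,210:320]
    cv2.imwrite(f"pics/{n}1.png",cv2.resize(q,None,fx=5,fy=5,interpolation=cv2.INTER_CUBIC)[:,:,::-1])
E
```

```text
clock: 1.7
eef_pos: [546.8, -22.0, 229.7]
eef_rot: [3.141, -0.001, 3.052]
wrist_force: [-0.2, -0.4, 0.3]
finger_gap: 94.0
finger_force: 0.0
shift [ -1.5  -2.9 116.7] turn [ 0.    -0.001  0.002] F [-0.2 -0.4  0.3] gap 94.0
```

View pics/scene1.png

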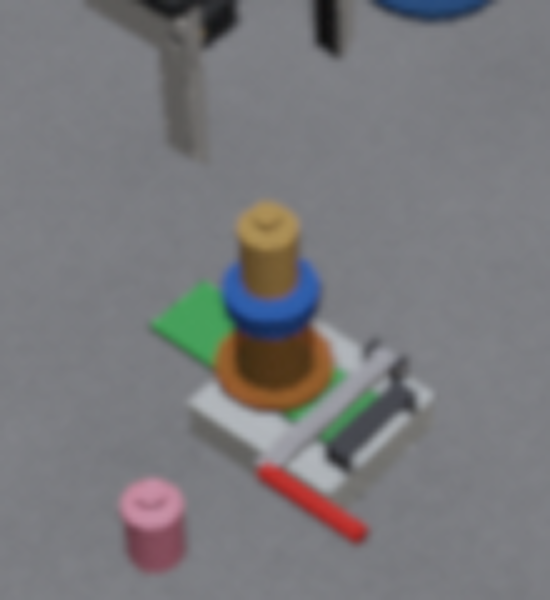

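The fingers hang at crop (185,155) and (335,50), symmetric about the stack at (268,225). Lowering around the weight.

```bash
python3 -m crank '[[100,-1.5,-3,20,0,0,0],[100,-1.5,-3,40,0,0,0],[100,-1.5,-3,60,0,0,0],[100,-1.5,-3,80,0,0,0],[100,-1.5,-3,95,0,0,0],[100,-1.5,-3,105,0,0,0],[100,-1.5,-3,112,0,0,0],[100,-1.5,-3,116,0,0,0],[100,-1.5,-3,116,0,0,0],[100,-1.5,-3,116,0,0,0]]' 15
python3 - <<'E'
from h import *
go(548,-25,113)
p,d=optics.camera("scene")
a=cv2.resize(p[150:270,210:320],None,fx=5,fy=5,interpolation=cv2.INTER_CUBIC)[:,:,::-1]
cv2.imwrite("pics/s2.png",a)
E
```

```text
clock: 2.8
eef_pos: [548.8, -26.0, 114.4]
eef_rot: [-3.142, 0.001, 3.051]
wrist_force: [0.1, -1.1, -0.2]
finger_gap: 94.0
finger_force: 0.0
shift [0.9 0.9 1.4] turn [-0.     0.001  0.001] F [ 0.1 -1.1 -0.2] gap 94.0
```

View pics/s2.png

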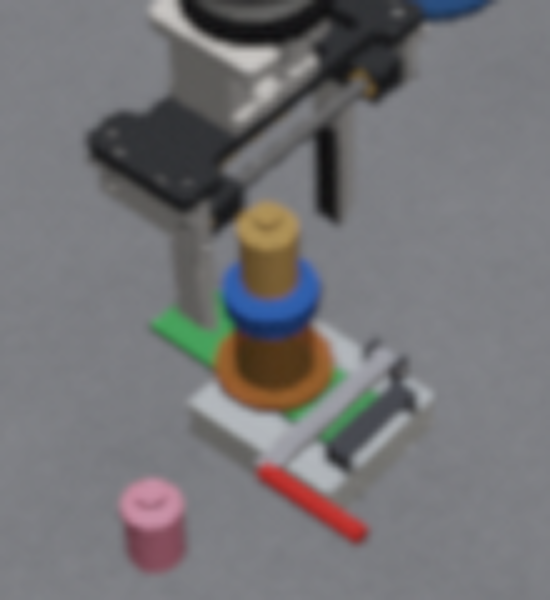

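The fingertips are at crop (196,323) and (345,220), with their midpoint close to the weight axis. A quick numeric check comes first.

Run:
```python
from h import *
print(onz("scene",210+196/5,150+323/5,114),onz("scene",210+345/5,150+220/5,114))
print("weight top",onz("scene",210+268/5,150+222/5,146))
```

```text
[541.52796477 -77.35666278 114.        ] [561.45614506  26.4903703  114.        ]
weight top [548.00201234 -22.54998384 146.        ]
```

```bash
python3 -m crank '[[70,2,1.5,1,0,0,0],[50,2,1.5,1,0,0,0],[40,2,1.5,1,0,0,0],[35,2,1.5,1,0,0,0],[32,2,1.5,1,0,0,0],[28,2,1.5,1,0,0,0],[25,2,1.5,1,0,0,0],[20,2,1.5,1,0,0,0],[20,2,1.5,1,0,0,0],[20,2,1.5,1,0,0,0]]' 20; python3 -m crank '[[20,0,0,-3,0,0,0],[20,0,0,-8,0,0,0],[20,0,0,-15,0,0,0],[20,0,0,-25,0,0,0],[20,0,0,-40,0,0,0],[20,0,0,-60,0,0,0],[20,0,0,-80,0,0,0],[20,0,0,-95,0,0,0],[20,0,0,-100,0,0,0],[20,0,0,-100,0,0,0]]'
python3 - <<'E'
from h import *
# weight underside grip: TCP ~9 above underside
go(606.5,-323,200)
p,d=optics.camera("scene"); cv2.imwrite("pics/s3.png",cv2.resize(p[90:270,190:320],None,fx=3,fy=3,interpolation=cv2.INTER_CUBIC)[:,:,::-1])
E
```

```text
clock: 3.85
eef_pos: [546.6, -24.3, 112.8]
eef_rot: [3.142, -0.0, 3.051]
wrist_force: [0.3, 0.4, -1.2]
finger_gap: 31.0
finger_force: 20.0
clock: 4.85
eef_pos: [546.8, -24.4, 213.6]
eef_rot: [-3.142, 0.001, 3.051]
wrist_force: [0.8, 0.4, -2.8]
finger_gap: 30.7
finger_force: 20.0
shift [ -86.5 -292.    13.7] turn [-0.     0.001  0.001] F [ 0.8  0.4 -2.8] gap 30.7
```

View pics/s3.png

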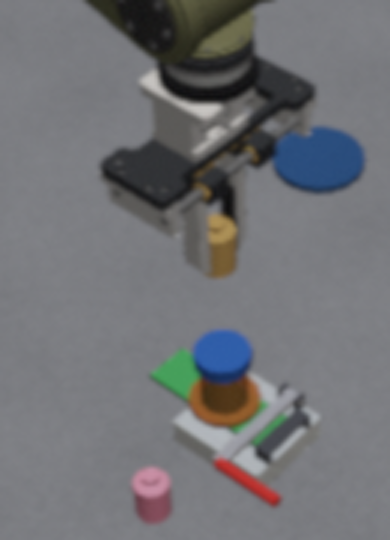

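The weight is held between the fingers at crop (218,245), and the stack below is undisturbed. Carrying it to the pad.

```bash
python3 -m crank '[[20,-9,-29,0,0,0,0],[20,-18,-60,0,0,0,0],[20,-29,-97,0,0,0,0],[20,-40,-135,0,0,0,0],[20,-51,-175,0,0,0,0],[20,-62,-213,0,0,0,0],[20,-72,-245,0,0,0,0],[20,-80,-272,0,0,0,0],[20,-85,-288,0,0,0,0],[20,-85.5,-291,0,0,0,0]]'
python3 - <<'E'
from h import *
go(605.5,-322.5,22)
E
```

```text
clock: 5.9
eef_pos: [604.9, -323.4, 210.9]
eef_rot: [3.141, -0.002, 3.049]
wrist_force: [-1.4, -0.3, -2.6]
finger_gap: 31.4
finger_force: 20.0
shift [ -0.9   0.8 188.9] turn [ 0.001 -0.002 -0.001] F [-1.4 -0.3 -2.6] gap 31.4
```

```bash
python3 -m crank '[[20,-0.5,0.5,25,0,0,0],[20,-0.5,0.5,55,0,0,0],[20,-0.5,0.5,85,0,0,0],[20,-0.5,0.5,115,0,0,0],[20,-0.5,0.5,140,0,0,0],[20,-0.5,0.5,160,0,0,0],[20,-0.5,0.5,175,0,0,0],[20,-0.5,0.5,185,0,0,0],[20,-0.5,0.5,187,0,0,0],[20,-0.5,0.5,187,0,0,0]]'; python3 -m crank '[[20,0,0,1,0,0,0],[20,0,0,2,0,0,0],[20,0,0,2,0,0,0]]'
```

```text
clock: 6.9
eef_pos: [606.1, -321.4, 26.2]
eef_rot: [-3.141, 0.0, 3.051]
wrist_force: [-0.7, -0.1, -1.4]
finger_gap: 31.1
finger_force: 20.0
clock: 7.2
eef_pos: [606.0, -321.5, 24.2]
eef_rot: [-3.141, 0.0, 3.051]
wrist_force: [-0.2, 0.2, -3.2]
finger_gap: 31.1
finger_force: 20.0
```

```bash
python3 -m crank '[[20,0,0,1,0,0,0],[20,0,0,2,0,0,0],[20,0,0,2,0,0,0]]';  python3 -m crank '[[20,0,0,1,0,0,0],[20,0,0,1.5,0,0,0],[20,0,0,1.5,0,0,0]]'
```

```text
clock: 7.5
eef_pos: [605.8, -321.4, 21.6]
eef_rot: [3.141, -0.0, 3.051]
wrist_force: [-1.2, -0.3, -2.1]
finger_gap: 31.2
finger_force: 20.0
clock: 7.8
eef_pos: [605.9, -321.4, 20.2]
eef_rot: [3.142, -0.0, 3.051]
wrist_force: [0.8, 0.2, -2.4]
finger_gap: 31.2
finger_force: 20.0
```

```bash
python3 -m crank '[[20,0,0,0.8,0,0,0],[20,0,0,0.8,0,0,0]]'
python3 - <<'E'
from h import *
for i in range(3): go(605.5,-322.5,19)
E
```

```text
clock: 8.0
eef_pos: [605.9, -321.4, 19.4]
eef_rot: [3.142, -0.0, 3.051]
wrist_force: [-0.2, 0.3, -2.6]
finger_gap: 31.0
finger_force: 20.0
shift [ 0.3 -1.1  0.4] turn [ 0.    -0.     0.001] F [-0.2  0.3 -2.6] gap 31.0
shift [ 0.3 -1.1  0.4] turn [ 0.    -0.     0.001] F [-0.2  0.3 -2.6] gap 31.0
shift [ 0.3 -1.1  0.4] turn [ 0.    -0.     0.001] F [-0.2  0.3 -2.6] gap 31.0
```

```bash
python3 -m crank '[[20,0,0,0.8,0,0,0],[20,0,0,0.8,0,0,0]]'; python3 -m crank '[[20,0,0,0.6,0,0,0],[20,0,0,0.6,0,0,0]]'
```

```text
clock: 8.2
eef_pos: [606.0, -321.5, 18.9]
eef_rot: [-3.141, 0.0, 3.051]
wrist_force: [0.2, 0.3, -2.1]
finger_gap: 31.2
finger_force: 20.0
clock: 8.4
eef_pos: [606.1, -321.5, 18.8]
eef_rot: [-3.141, 0.0, 3.051]
wrist_force: [-2.1, 0.4, 5.0]
finger_gap: 31.0
finger_force: 20.0
```

Contact made; opening the gripper and rising.

```bash
python3 -m crank '[[40,0,0,0,0,0,0],[50,0,0,0,0,0,0],[60,0,0,0,0,0,0],[80,0,0,0,0,0,0],[80,0,0,-15,0,0,0],[80,0,0,-40,0,0,0],[80,0,0,-75,0,0,0],[80,0,0,-115,0,0,0],[80,0,0,-155,0,0,0],[100,0,0,-180,0,0,0]]';python3 - <<'E'
from h import *
go(547.5,-25.5,200)
p,d=optics.camera("scene"); np.savez("scene4.npz",p=p)
cv2.imwrite("pics/s4.png",cv2.resize(p[180:345,180:320],None,fx=3,fy=3,interpolation=cv2.INTER_CUBIC)[:,:,::-1])
p,d=optics.camera("top"); np.savez("top4.npz",p=p)
E
```

```text
clock: 9.4
eef_pos: [606.4, -321.7, 203.1]
eef_rot: [-3.14, 0.004, 3.051]
wrist_force: [-0.3, 0.0, -0.3]
finger_gap: 80.1
finger_force: 0.0
shift [ 85.5 289.6   2.2] turn [-0.002  0.004  0.001] F [-0.3  0.  -0.3] gap 80.1
```

View pics/s4.png

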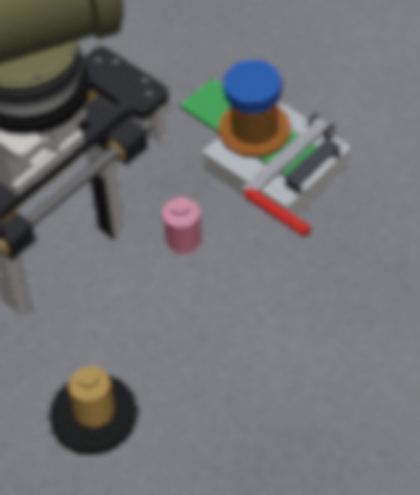

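The weight stands centred on the pad (crop (92,400)). The cap's top centre is at crop (253,84).

```bash
python3 - <<'E'
from h import *
T=np.load("top4.npz")["p"]
c,a,r=blob(T,(105,120,40),(125,255,255),(275,195,315,235)); print(c,a,r,"cap",onz("top",*c,103),onz("scene",264.3,208,104))
E
python3 -m crank '[[100,10,34,0,0,0,0],[100,22,74,0,0,0,0],[100,34,116,0,0,0,0],[100,46,158,0,0,0,0],[100,58,198,0,0,0,0],[100,69,235,0,0,0,0],[100,77,262,0,0,0,0],[100,83,280,0,0,0,0],[100,85.5,289,0,0,0,0],[100,85.5,289.5,0,0,0,0]]'
```

```text
[294.96236559 217.46236559] 186 ((295.0, 217.5), (15.0, 14.0), 90.0) cap [548.82231776 -25.76920815 103.        ] [553.8646481 -29.3596182 104.       ]
clock: 10.5
eef_pos: [546.9, -24.8, 198.2]
eef_rot: [-3.142, -0.0, 3.052]
wrist_force: [-1.3, -0.3, -0.5]
finger_gap: 93.8
finger_force: 0.0
```

```bash
python3 -m crank '[[100,-2.5,-2,20,0,0,0],[100,-2.5,-2,45,0,0,0],[100,-2.5,-2,70,0,0,0],[100,-2.5,-2,90,0,0,0],[100,-2.5,-2,101,0,0,0],[100,-2.5,-2,107,0,0,0],[80,-2.5,-2,107,0,0,0],[65,-2.5,-2,107,0,0,0],[60,-2.5,-2,107,0,0,0],[58,-2.5,-2,107,0,0,0]]' 12;python3 -m crank '[[56,0,0,0,0,0,0],[54,0,0,0,0,0,0],[50,0,0,0,0,0,0],[45,0,0,0,0,0,0],[45,0,0,0,0,0,0]]' 12
```

```text
clock: 11.5
eef_pos: [549.6, -27.6, 91.8]
eef_rot: [-3.142, 0.001, 3.051]
wrist_force: [-0.6, 0.6, 0.6]
finger_gap: 65.4
finger_force: 0.0
clock: 12.0
eef_pos: [549.4, -27.6, 91.3]
eef_rot: [3.142, 0.0, 3.051]
wrist_force: [-1.4, -0.6, 3.2]
finger_gap: 51.8
finger_force: 12.0
```

```bash
python3 -m crank '[[45,0,0,-2,0,0,0],[45,0,0,-5,0,0,0],[45,0,0,-10,0,0,0],[45,0,0,-20,0,0,0],[45,0,0,-35,0,0,0],[45,0,0,-55,0,0,0],[45,0,0,-75,0,0,0],[45,0,0,-95,0,0,0],[45,0,0,-105,0,0,0],[45,0,0,-105,0,0,0]]';python3 - <<'E'
from h import *
go(412,327,200)
p,d=optics.camera("scene"); np.savez("scene5.npz",p=p)
cv2.imwrite("pics/s5.png",cv2.resize(p[120:265,190:320],None,fx=3,fy=3,interpolation=cv2.INTER_CUBIC)[:,:,::-1])
E
```

```text
clock: 13.0
eef_pos: [549.8, -27.7, 197.6]
eef_rot: [-3.142, 0.003, 3.051]
wrist_force: [0.1, 0.3, -0.6]
finger_gap: 51.6
finger_force: 12.0
shift [169.4 340.7  -2.8] turn [-0.     0.003  0.001] F [ 0.1  0.3 -0.6] gap 51.6
```

View pics/s5.png

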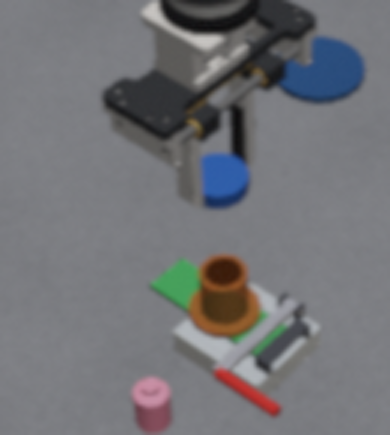

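The cap is held level at crop (225,178), and the cell is undisturbed at (225,295).

```bash
python3 -m crank '[[45,12,24,0,0,0,0],[45,28,56,0,0,0,0],[45,47,94,0,0,0,0],[45,66,133,0,0,0,0],[45,86,173,0,0,0,0],[45,106,213,0,0,0,0],[45,125,251,0,0,0,0],[45,143,287,0,0,0,0],[45,157,316,0,0,0,0],[45,169,340,0,0,0,0]]';python3 -m crank '[[45,0,0,10,0,0,0],[45,0,0,30,0,0,0],[45,0,0,60,0,0,0],[45,0,0,90,0,0,0],[45,0,0,120,0,0,0],[45,0,0,145,0,0,0],[45,0,0,160,0,0,0],[45,0,0,170,0,0,0],[45,0,0,175,0,0,0],[45,0,0,175,0,0,0]]'
python3 - <<'E'
from h import *
go(412,327,14)
E
```

```text
clock: 14.05
eef_pos: [410.6, 327.7, 194.9]
eef_rot: [-3.14, -0.001, 3.052]
wrist_force: [0.2, -0.5, 0.2]
finger_gap: 51.5
finger_force: 12.0
clock: 15.05
eef_pos: [411.8, 325.9, 20.6]
eef_rot: [-3.141, -0.001, 3.051]
wrist_force: [0.1, -0.1, -0.5]
finger_gap: 51.6
finger_force: 12.0
shift [-0.2  1.1  6.6] turn [-0.001 -0.001  0.001] F [ 0.1 -0.1 -0.5] gap 51.6
```

```bash
python3 -m crank '[[45,0,1,2,0,0,0],[45,0,1,4,0,0,0],[45,0,1,5.5,0,0,0],[45,0,1,5.5,0,0,0]]';python3 -m crank '[[45,0,0,1,0,0,0],[45,0,0,1,0,0,0]]';python3 -m crank '[[45,0,0,0.6,0,0,0],[45,0,0,0.6,0,0,0]]'
```

```text
clock: 15.45
eef_pos: [411.9, 327.3, 15.6]
eef_rot: [3.142, 0.0, 3.051]
wrist_force: [0.2, -0.2, 0.2]
finger_gap: 51.1
finger_force: 12.0
clock: 15.65
eef_pos: [412.0, 327.3, 14.6]
eef_rot: [3.142, 0.0, 3.051]
wrist_force: [0.3, 0.9, -0.9]
finger_gap: 51.7
finger_force: 12.0
clock: 15.85
eef_pos: [411.9, 327.3, 14.0]
eef_rot: [-3.142, -0.0, 3.051]
wrist_force: [-1.1, 0.1, -0.5]
finger_gap: 51.8
finger_force: 12.0
```

```bash
python3 -m crank '[[45,0,0,0.5,0,0,0],[45,0,0,0.5,0,0,0]]';python3 -m crank '[[60,0,0,0,0,0,0],[65,0,0,0,0,0,0],[70,0,0,0,0,0,0],[70,0,0,-5,0,0,0],[70,0,0,-15,0,0,0],[80,0,0,-40,0,0,0],[100,0,0,-75,0,0,0],[100,0,0,-115,0,0,0],[100,0,0,-150,0,0,0],[100,0,0,-165,0,0,0]]';python3 - <<'E'
from h import *
go(550,-26,180)
p,d=optics.camera("scene"); np.savez("scene6.npz",p=p)
q,d=optics.camera("top"); np.savez("top6.npz",p=q)
a=cv2.resize(p[90:265,230:350],None,fx=3,fy=3,interpolation=cv2.INTER_CUBIC)
b=cv2.resize(q[190:255,270:320],None,fx=8,fy=8,interpolation=cv2.INTER_CUBIC)
b=cv2.copyMakeBorder(b,0,525-520,0,0,cv2.BORDER_CONSTANT)
cv2.imwrite("pics/s6.png",np.hstack([a,b])[:,:,::-1])
E
```

```text
clock: 16.05
eef_pos: [411.9, 327.3, 13.5]
eef_rot: [-3.142, -0.0, 3.051]
wrist_force: [-0.3, -0.5, -0.3]
finger_gap: 51.9
finger_force: 12.0
clock: 17.05
eef_pos: [412.7, 327.9, 183.0]
eef_rot: [3.138, 0.004, 3.051]
wrist_force: [-0.3, -1.0, -0.0]
finger_gap: 93.8
finger_force: 0.0
shift [-168.8 -340.     2.5] turn [0.003 0.004 0.001] F [-0.3 -1.  -0. ] gap 93.8
```

View pics/s6.png

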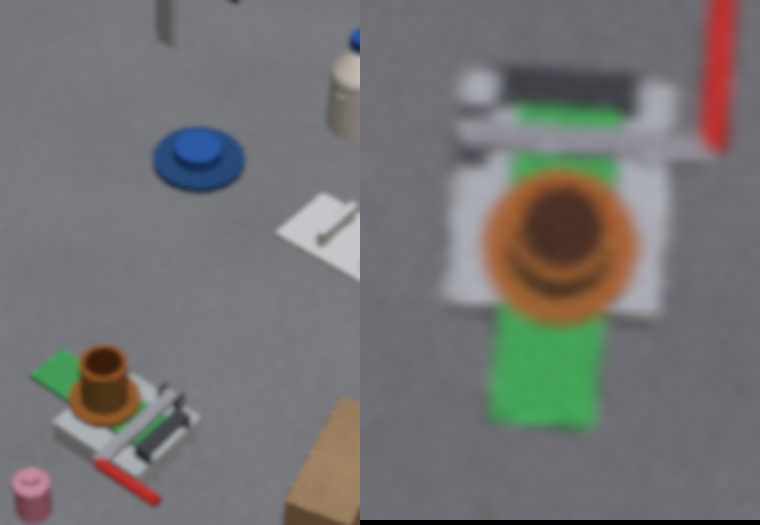

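The cap lies centred on the plate (crop (198,148)). The cell stands at top-crop (561,247), clear of the bar.

```bash
python3 - <<'E'
from h import *
print(onz("top",294.9,220.6,41),onz("top",295.1,218.2,88), onz("scene",230+104/3,90+397/3,41))
E
python3 -m crank '[[100,-12,-24,0,0,0,0],[100,-28,-56,0,0,0,0],[100,-47,-94,0,0,0,0],[100,-66,-133,0,0,0,0],[100,-86,-173,0,0,0,0],[100,-106,-213,0,0,0,0],[100,-125,-251,0,0,0,0],[100,-143,-287,0,0,0,0],[100,-157,-316,0,0,0,0],[100,-168.5,-340,0,0,0,0]]'
```

```text
[548.88202287 -26.73179625  41.        ] [548.99444749 -26.49470883  88.        ] [550.30375278 -25.74371844  41.        ]
clock: 18.15
eef_pos: [548.9, -28.4, 177.4]
eef_rot: [3.142, -0.002, 3.05]
wrist_force: [-0.6, 1.0, -0.8]
finger_gap: 94.4
finger_force: 0.0
```

```bash
python3 -m crank '[[100,0,1,15,0,0,0],[100,0,1,35,0,0,0],[100,0,1,60,0,0,0],[100,0,1,85,0,0,0],[100,0,1,105,0,0,0],[100,0,1,117,0,0,0],[100,0,1,124,0,0,0],[80,0,1,124,0,0,0],[65,0,1,124,0,0,0],[56,0,1,124,0,0,0]]' 15;python3 -m crank '[[52,0,0,0,0,0,0],[50,0,0,0,0,0,0],[48,0,0,0,0,0,0],[46,0,0,0,0,0,0],[44,0,0,0,0,0,0],[40,0,0,0,0,0,0],[38,0,0,0,0,0,0],[38,0,0,0,0,0,0]]' 15
```

```text
clock: 19.15
eef_pos: [549.5, -25.6, 55.4]
eef_rot: [-3.142, 0.001, 3.051]
wrist_force: [-0.3, 0.1, -0.2]
finger_gap: 73.6
finger_force: 0.0
clock: 19.95
eef_pos: [549.1, -25.6, 54.6]
eef_rot: [-3.142, 0.0, 3.051]
wrist_force: [-0.7, 0.2, 1.8]
finger_gap: 43.9
finger_force: 15.0
```

```bash
python3 -m crank '[[38,0,0,-2,0,0,0],[38,0,0,-5,0,0,0],[38,0,0,-10,0,0,0],[38,0,0,-20,0,0,0],[38,0,0,-35,0,0,0],[38,0,0,-55,0,0,0],[38,0,0,-75,0,0,0],[38,0,0,-90,0,0,0],[38,0,0,-95,0,0,0],[38,0,0,-95,0,0,0]]';python3 - <<'E'
from h import *
go(429,-340,150)
p,d=optics.camera("scene"); np.savez("scene7.npz",p=p)
cv2.imwrite("pics/s7.png",cv2.resize(p[120:265,190:320],None,fx=3,fy=3,interpolation=cv2.INTER_CUBIC)[:,:,::-1])
E
```

```text
clock: 20.95
eef_pos: [549.2, -25.6, 150.3]
eef_rot: [-3.142, 0.001, 3.051]
wrist_force: [0.1, -0.3, -2.4]
finger_gap: 44.0
finger_force: 15.0
shift [ 9.13e+01 -3.24e+02  2.00e-01] turn [-0.     0.001  0.001] F [ 0.1 -0.3 -2.4] gap 44.0
```

View pics/s7.png

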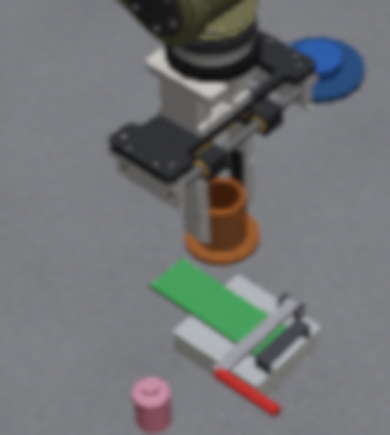

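The cell is held upright at crop (220,225), and the coupon is still in place. Carrying it to the tray.

```bash
python3 -m crank '[[38,6,-22,0,0,0,0],[38,14,-51,0,0,0,0],[38,25,-88,0,0,0,0],[38,36,-128,0,0,0,0],[38,47,-168,0,0,0,0],[38,58,-207,0,0,0,0],[38,68,-243,0,0,0,0],[38,78,-277,0,0,0,0],[38,86,-304,0,0,0,0],[38,91,-324,0,0,0,0]]';python3 -m crank '[[38,0,0,5,0,0,0],[38,0,0,20,0,0,0],[38,0,0,40,0,0,0],[38,0,0,60,0,0,0],[38,0,0,80,0,0,0],[38,0,0,97,0,0,0],[38,0,0,110,0,0,0],[38,0,0,117,0,0,0],[38,0,0,120,0,0,0],[38,0,0,120,0,0,0]]'
python3 - <<'E'
from h import *
go(429,-340,22.6)
E
```

```text
clock: 22.0
eef_pos: [427.8, -341.3, 148.5]
eef_rot: [3.141, -0.001, 3.05]
wrist_force: [0.5, -0.1, -1.2]
finger_gap: 43.9
finger_force: 15.0
clock: 23.0
eef_pos: [429.1, -339.9, 29.6]
eef_rot: [-3.142, 0.0, 3.051]
wrist_force: [0.8, 0.7, -1.0]
finger_gap: 43.6
finger_force: 15.0
shift [ 0.1 -0.1  7. ] turn [-0.     0.     0.001] F [ 0.8  0.7 -1. ] gap 43.6
```

```bash
python3 -m crank '[[38,0,0,1.5,0,0,0],[38,0,0,3,0,0,0],[38,0,0,4.5,0,0,0],[38,0,0,5.5,0,0,0],[38,0,0,5.5,0,0,0]]';python3 -m crank '[[38,0,0,1,0,0,0],[38,0,0,1,0,0,0]]';python3 -m crank '[[38,0,0,0.7,0,0,0],[38,0,0,0.7,0,0,0]]'
```

```text
clock: 23.5
eef_pos: [429.0, -340.0, 24.0]
eef_rot: [3.142, -0.0, 3.051]
wrist_force: [0.1, 0.6, -1.5]
finger_gap: 43.9
finger_force: 15.0
clock: 23.7
eef_pos: [429.0, -339.9, 22.9]
eef_rot: [3.142, -0.0, 3.051]
wrist_force: [-0.1, 0.6, -1.1]
finger_gap: 43.7
finger_force: 15.0
clock: 23.9
eef_pos: [429.1, -340.0, 22.6]
eef_rot: [-3.142, 0.0, 3.051]
wrist_force: [-0.4, 0.4, 3.1]
finger_gap: 43.6
finger_force: 15.0
```

```bash
python3 -m crank '[[55,0,0,0,0,0,0],[65,0,0,0,0,0,0],[75,0,0,0,0,0,0],[75,0,0,0,0,0,0],[75,0,0,-15,0,0,0],[75,0,0,-40,0,0,0],[75,0,0,-75,0,0,0],[75,0,0,-110,0,0,0],[60,0,0,-130,0,0,0],[50,0,0,-140,0,0,0]]';python3 - <<'E'
from h import *
go(*fx(73,-62),150)
p,d=optics.camera("scene"); np.savez("scene8.npz",p=p)
q,d=optics.camera("top"); np.savez("top8.npz",p=q)
for n,i,b,cb in(("top",q,(305,180,322,210),(270,185,315,250)),("scene",p,(255,238,290,262),(235,190,290,250))):
    c,a,r=blob(i,(0,150,80),(6,255,255),b); print("rod",onz(n,*c,43),[np.round(onz(n,*v,43)[:2]).tolist() for v in cv2.boxPoints(r)])
c,a,r=blob(q,(45,100,40),(75,255,255),(270,190,315,250)); print("coupon",[np.round(onz("top",*v,36)[:2]).tolist() for v in cv2.boxPoints(r)])
a=cv2.resize(p[180:345,110:320],None,fx=3,fy=3,interpolation=cv2.INTER_CUBIC)
cv2.imwrite("pics/s8.png",a[:,:,::-1])
E
```

```text
clock: 24.9
eef_pos: [429.5, -340.4, 165.4]
eef_rot: [-3.139, 0.003, 3.051]
wrist_force: [-0.4, 0.3, -0.5]
finger_gap: 57.5
finger_force: 0.0
shift [-190.   265.1   15.4] turn [-0.002  0.003  0.001] F [-0.4  0.3 -0.5] gap 57.5
rod [622.08954268 -92.07301036  43.        ] [[656.0, -88.0], [656.0, -95.0], [594.0, -94.0], [594.0, -87.0]]
rod [624.20639981 -92.69534028  43.        ] [[591.0, -95.0], [589.0, -85.0], [655.0, -90.0], [657.0, -100.0]]
coupon [[478.0, 4.0], [590.0, -6.0], [586.0, -49.0], [474.0, -38.0]]
```

View pics/s8.png

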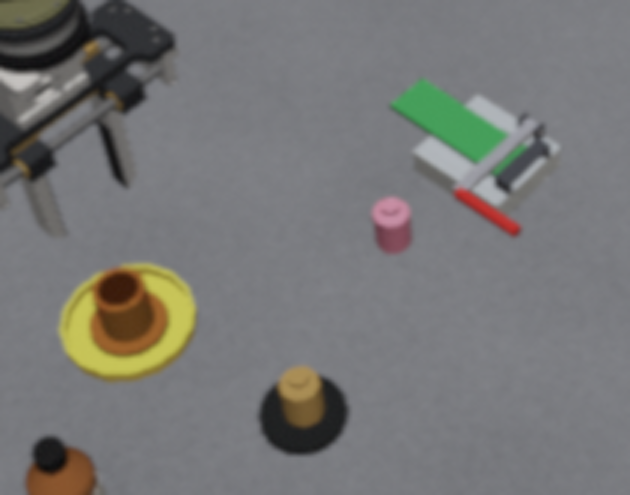

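The cell stands centred in the tray (crop (128,315)). The rod runs from crop (458,192) to (518,232), so I move above it next.

```bash
python3 -m crank '[[50,-15,21,1,0,0,0],[50,-35,49,3,0,0,0],[50,-60,84,5,0,0,0],[50,-87,121,7,0,0,0],[50,-114,159,9,0,0,0],[50,-140,195,11,0,0,0],[50,-162,226,13,0,0,0],[50,-178,248,14,0,0,0],[50,-187,261,15,0,0,0],[50,-190,265,15,0,0,0]]';python3 -m crank '[[50,0,0,10,0,0,0],[50,0,0,30,0,0,0],[50,0,0,55,0,0,0],[50,0,0,80,0,0,0],[50,0,0,100,0,0,0],[50,0,0,113,0,0,0],[50,0,0,120,0,0,0],[50,0,0,122,0,0,0],[50,0,0,122,0,0,0]]';python3 - <<'E'
from h import *
go(*fx(73,-62),28)
p,d=optics.camera("scene"); np.savez("scene9.npz",p=p)
a=cv2.resize(p[170:290,210:330],None,fx=4,fy=4,interpolation=cv2.INTER_CUBIC)
cv2.imwrite("pics/s9.png",a[:,:,::-1])
E
```

```text
clock: 26.0
eef_pos: [642.3, -92.3, 145.9]
eef_rot: [3.141, -0.002, 3.052]
wrist_force: [-0.3, -0.2, 0.1]
finger_gap: 47.0
finger_force: 0.0
clock: 26.9
eef_pos: [642.4, -93.6, 25.8]
eef_rot: [-3.142, 0.001, 3.051]
wrist_force: [-0.5, 0.5, 0.1]
finger_gap: 47.0
finger_force: 0.0
shift [-0.3  0.  -2.2] turn [-0.     0.001  0.001] F [-0.5  0.5  0.1] gap 47.0
```

View pics/s9.png

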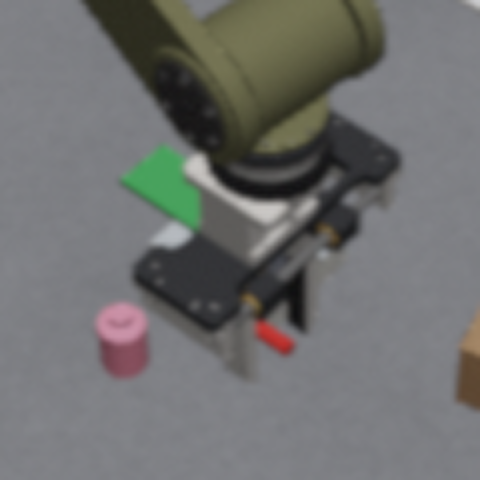

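The rod's free end (crop (275,338)) lies between the two fingers. I'll pinch it and swing through the arc.

```bash
python3 -m crank '[[35,0,0,0,0,0,0],[25,0,0,0,0,0,0],[15,0,0,0,0,0,0],[8,0,0,0,0,0,0],[5,0,0,0,0,0,0],[5,0,0,0,0,0,0],[5,0,0,0,0,0,0]]' 12
python3 - <<'E'
import numpy as np
for a in np.arange(.05,1.26,.05): print(round(a,2),round(100-100*np.cos(a),1),round(-100*np.sin(a),1),end="; ")
E
```

```text
clock: 27.65
eef_pos: [642.3, -93.9, 25.4]
eef_rot: [-3.141, 0.0, 3.051]
wrist_force: [-1.2, -6.1, 0.9]
finger_gap: 11.8
finger_force: 12.0
0.05 0.1 -5.0; 0.1 0.5 -10.0; 0.15 1.1 -14.9; 0.2 2.0 -19.9; 0.25 3.1 -24.7; 0.3 4.5 -29.6; 0.35 6.1 -34.3; 0.4 7.9 -38.9; 0.45 10.0 -43.5; 0.5 12.2 -47.9; 0.55 14.7 -52.3; 0.6 17.5 -56.5; 0.65 20.4 -60.5; 0.7 23.5 -64.4; 0.75 26.8 -68.2; 0.8 30.3 -71.7; 0.85 34.0 -75.1; 0.9 37.8 -78.3; 0.95 41.8 -81.3; 1.0 46.0 -84.1; 1.05 50.2 -86.7; 1.1 54.6 -89.1; 1.15 59.2 -91.3; 1.2 63.8 -93.2; 1.25 68.5 -94.9;
```

```bash
python3 -m crank '[[5,0,-1,-5,0,0,0],[5,0,-0.5,-10,0,0,0],[5,0,0.1,-15,0,0,0],[5,0,1,-20,0,0,0],[5,0,2.1,-24.7,0,0,0],[5,0,3.5,-29.6,0,0,0],[5,0,5.1,-34.3,0,0,0],[5,0,6.9,-38.9,0,0,0],[5,0,9,-43.5,0,0,0],[5,0,11.2,-47.9,0,0,0]]'
```

```text
clock: 28.65
eef_pos: [643.2, -82.8, 73.9]
eef_rot: [-3.141, -0.0, 3.05]
wrist_force: [-2.5, -6.9, -0.1]
finger_gap: 11.6
finger_force: 12.0
```

```bash
python3 -m crank '[[5,0,2.5,-4.4,0,0,0],[5,0,5.3,-8.6,0,0,0],[5,0,8.2,-12.6,0,0,0],[5,0,11.3,-16.5,0,0,0],[5,0,14.6,-20.3,0,0,0],[5,0,18.1,-23.8,0,0,0],[5,0,21.8,-27.2,0,0,0],[5,0,25.6,-30.4,0,0,0],[5,0,29.6,-33.4,0,0,0],[5,0,33.8,-36.2,0,0,0]]'; python3 -m crank '[[5,0,4.2,-2.6,0,0,0],[5,0,8.6,-5,0,0,0],[5,0,13.2,-7.2,0,0,0],[5,0,17.8,-9.1,0,0,0],[5,0,20,-9.8,0,0,0],[5,0,20,-9.8,0,0,0]]'
python3 - <<'E'
from h import *
p,d=optics.camera("scene"); np.savez("scene10.npz",p=p)
a=cv2.resize(p[150:290,210:330],None,fx=4,fy=4,interpolation=cv2.INTER_CUBIC)
cv2.imwrite("pics/s10.png",a[:,:,::-1])
E
```

```text
clock: 29.65
eef_pos: [647.0, -50.2, 112.1]
eef_rot: [-3.139, 0.003, 3.05]
wrist_force: [-4.0, -11.1, 11.8]
finger_gap: 11.5
finger_force: 12.0
clock: 30.25
eef_pos: [648.8, -28.7, 121.6]
eef_rot: [-3.141, 0.003, 3.051]
wrist_force: [-4.2, -3.2, 12.8]
finger_gap: 11.5
finger_force: 12.0
```

View pics/s10.png

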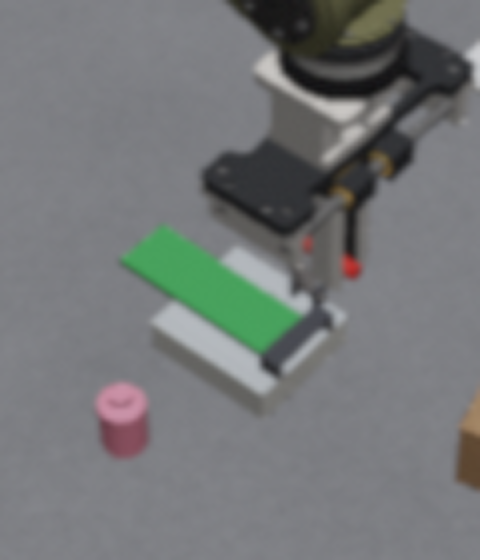

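The bar is up with the rod at crop (350,268), and the coupon is still in place. Releasing and rising.

```bash
python3 -m crank '[[15,0,0,0,0,0,0],[25,0,0,0,0,0,0],[35,0,0,0,0,0,0],[35,0,0,0,0,0,0],[35,0,0,-10,0,0,0],[35,0,0,-30,0,0,0],[35,0,0,-55,0,0,0],[35,0,0,-75,0,0,0],[35,0,0,-80,0,0,0],[35,0,0,-80,0,0,0]]' 12
python3 - <<'E'
from h import *
go(494,-18.6,100)
E
```

```text
clock: 31.3
eef_pos: [648.4, -28.6, 199.9]
eef_rot: [-3.142, 0.001, 3.051]
wrist_force: [0.8, 0.1, -0.0]
finger_gap: 32.8
finger_force: 0.0
shift [154.8  -4.   99.7] turn [-0.     0.001  0.001] F [ 0.8  0.1 -0. ] gap 32.8
```

```bash
python3 -m crank '[[80,15,0,0,0,0,0],[80,40,-1,0,0,0,0],[80,75,-2,0,0,0,0],[80,110,-3,0,0,0,0],[80,138,-4,0,0,0,0],[80,150,-4,10,0,0,0],[80,155,-4,35,0,0,0],[80,155,-4,65,0,0,0],[80,155,-4,90,0,0,0],[80,155,-4,100,0,0,0]]' 12
python3 - <<'E'
from h import *
q,d=optics.camera("top");p,d=optics.camera("scene")
go(494,-18.6,21)
for n,i,b in(("top",q,(270,185,315,255)),("scene",p,(220,180,300,260))):
    c,a,r=blob(i,(45,100,40),(75,255,255),b); print(n,a,[np.round(onz(n,*v,36)[:2]).tolist() for v in cv2.boxPoints(r)])
b=cv2.resize(q[190:255,270:320],None,fx=8,fy=8,interpolation=cv2.INTER_CUBIC)
a=cv2.resize(p[160:290,220:315],None,fx=4,fy=4,interpolation=cv2.INTER_CUBIC)
cv2.imwrite("pics/s11.png",np.hstack([a,b])[:,:,::-1])
E
```

```text
clock: 32.3
eef_pos: [491.8, -18.3, 96.3]
eef_rot: [3.141, -0.005, 3.051]
wrist_force: [0.6, -0.7, 0.0]
finger_gap: 75.3
finger_force: 0.0
shift [-1.7 -0.1 76.8] turn [ 0.    -0.003  0.001] F [ 0.6 -0.1  0.3] gap 75.0
top 47 [[610.0, -11.0], [610.0, -48.0], [592.0, -48.0], [593.0, -11.0]]
scene 545 [[477.0, -40.0], [468.0, 5.0], [604.0, -10.0], [610.0, -52.0]]
```

View pics/s11.png

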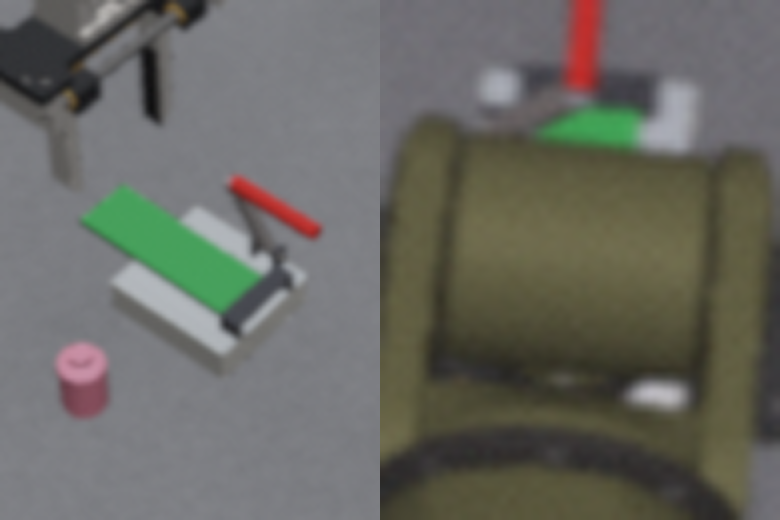

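The bar is up (rod at crop (275,207)), the coupon is untouched, and the gripper is over its free end. Descending to grip.

```bash
python3 -m crank '[[80,-1.5,0,20,0,0,0],[80,-1.5,0,40,0,0,0],[80,-1.5,0,58,0,0,0],[80,-1.5,0,70,0,0,0],[80,-1.5,0,77,0,0,0],[70,-1.5,0,77,0,0,0],[60,-1.5,0,77,0,0,0],[54,-1.5,0,77,0,0,0],[50,-1.5,0,77,0,0,0],[48,-1.5,0,77,0,0,0]]' 40; python3 -m crank '[[45,0,0,0,0,0,0],[42,0,0,0,0,0,0],[40,0,0,0,0,0,0],[40,0,0,0,0,0,0]]' 40
```

```text
clock: 33.4
eef_pos: [495.1, -18.6, 22.6]
eef_rot: [-3.142, 0.001, 3.051]
wrist_force: [-1.2, 0.0, 0.7]
finger_gap: 45.6
finger_force: 0.0
clock: 33.8
eef_pos: [495.0, -18.6, 22.3]
eef_rot: [-3.142, 0.0, 3.051]
wrist_force: [0.1, 0.3, 1.0]
finger_gap: 43.4
finger_force: 40.0
```

```bash
python3 -m crank '[[40,3,0,0,0,0,0],[40,8,0,0,0,0,0],[40,14,0,0,0,0,0],[40,20,0,0,0,0,0],[40,26,0,0,0,0,0],[40,32,0,0,0,0,0],[40,38,0,0,0,0,0],[40,43,0,0,0,0,0],[40,45,0,0,0,0,0],[40,45,0,0,0,0,0]]'; python3 -m crank '[[40,0,0,-3,0,0,0],[40,0,0,-10,0,0,0],[40,0,0,-20,0,0,0],[40,0,0,-35,0,0,0],[40,0,0,-55,0,0,0],[40,0,0,-75,0,0,0],[40,0,0,-90,0,0,0],[40,0,0,-100,0,0,0],[40,0,0,-105,0,0,0],[40,0,0,-105,0,0,0]]'
python3 - <<'E'
from h import *
p,d=optics.camera("scene");np.savez("scene12.npz",p=p)
a=cv2.resize(p[120:290,200:315],None,fx=3,fy=3,interpolation=cv2.INTER_CUBIC)
cv2.imwrite("pics/s12.png",a[:,:,::-1])
go(566.7,319.2,130)
E
```

```text
clock: 34.8
eef_pos: [449.8, -14.5, 22.2]
eef_rot: [3.142, -0.0, 3.051]
wrist_force: [-0.4, 0.1, 0.4]
finger_gap: 43.2
finger_force: 40.0
clock: 35.8
eef_pos: [450.3, -14.6, 127.7]
eef_rot: [-3.142, 0.001, 3.051]
wrist_force: [0.5, -0.6, -0.3]
finger_gap: 43.3
finger_force: 40.0
shift [-86. 343.  -3.] turn [ 0.    -0.     0.001] F [ 0.7 -0.5  0. ] gap 43.5
```

View pics/s12.png

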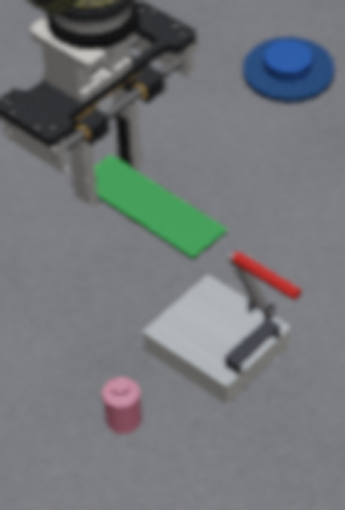

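The coupon is held level at crop (160,205) and the fixture is empty with the bar up. That makes 15 viewed pictures, one over the limit of 14, so I won't view any more and will check by numbers only. Next I check the white bottle's clearance from the gripper body at the rack.

Run:
```python
from h import *
T=np.load("top0.npz")["p"];S=np.load("scene0.npz")["p"]
for n,p,b in(("top",T,(125,215,160,245)),("scene",S,(335,95,365,140))):
    for nm,lo,hi,z in(("bluecap",(100,100,40),(125,255,255),118),("body",(0,0,135),(60,90,255),60)):
        c,a,r=blob(p,lo,hi,b); print(n,nm,np.round(c,1),a,np.round(onz(n,*c,z),0))
```

```text
top bluecap [133.7 227.7] 61 [516. 479. 118.]
top body [140.4 230. ] 159 [516. 479.  60.]
scene bluecap [350.4 102.8] 51 [516. 476. 118.]
scene body [350.2 114. ] 207 [511. 495.  60.]
```

The bottle's near edge is at y≈448 and the gripper body reaches about 410, so it is clear. I move in +y first to stay away from the raised rod.

```bash
python3 -m crank '[[40,0,12,0,0,0,0],[40,0,35,0,0,0,0],[40,0,65,0,0,0,0],[40,0,100,0,0,0,0],[40,-5,140,0,0,0,0],[40,-20,180,0,0,0,0],[40,-38,220,0,0,0,0],[40,-55,260,0,0,0,0],[40,-70,295,0,0,0,0],[40,-80,320,0,0,0,0]]'; python3 -m crank '[[40,-4,15,0,0,0,0],[40,-6,22,0,0,0,0],[40,-6,23,0,0,0,0],[40,-6,23,10,0,0,0],[40,-6,23,30,0,0,0],[40,-6,23,55,0,0,0],[40,-6,23,75,0,0,0],[40,-6,23,88,0,0,0],[40,-6,23,93,0,0,0],[40,-6,23,93,0,0,0]]'
python3 - <<'E'
from h import *
go(566.7,319.2,17.5)
q,d=optics.camera("top");p,d=optics.camera("scene")
for n,i,b in(("top",q,(160,160,240,240)),("scene",p,(290,130,400,210))):
    c,a,r=blob(i,(45,100,40),(75,255,255),b); print(n,a,onz(n,*c,40),[np.round(onz(n,*v,40)[:2]).tolist() for v in cv2.boxPoints(r)])
E
```

```text
clock: 36.85
eef_pos: [558.6, 299.8, 125.9]
eef_rot: [-3.141, -0.001, 3.052]
wrist_force: [0.3, 0.3, -0.6]
finger_gap: 43.5
finger_force: 40.0
clock: 37.85
eef_pos: [566.8, 318.9, 33.9]
eef_rot: [-3.141, -0.0, 3.05]
wrist_force: [0.5, -0.5, -0.4]
finger_gap: 43.7
finger_force: 40.0
shift [ 0.1  0.3 16.4] turn [-0. -0.  0.] F [ 0.5 -0.5 -0.4] gap 43.7
top 205 [656.36045064 309.40541793  40.        ] [[687.0, 332.0], [687.0, 292.0], [620.0, 289.0], [621.0, 330.0]]
scene 415 [620.25605729 321.83643068  40.        ] [[556.0, 308.0], [547.0, 359.0], [684.0, 335.0], [690.0, 287.0]]
```

```bash
python3 -m crank '[[40,0,1,4,0,0,0],[40,0,1,8,0,0,0],[40,0,1,11,0,0,0],[40,0,1,13,0,0,0],[40,0,1,14,0,0,0],[40,0,1,14,0,0,0]]'; python3 -m crank '[[40,0,0,1,0,0,0],[40,0,0,1,0,0,0]]'; python3 -m crank '[[40,0,0,0.8,0,0,0],[40,0,0,0.8,0,0,0]]'
```

```text
clock: 38.55
eef_pos: [566.9, 320.2, 20.1]
eef_rot: [-3.141, -0.0, 3.051]
wrist_force: [0.8, -0.1, -0.6]
finger_gap: 43.2
finger_force: 40.0
clock: 38.75
eef_pos: [566.9, 320.2, 19.2]
eef_rot: [-3.142, -0.0, 3.051]
wrist_force: [0.5, -0.8, -0.9]
finger_gap: 43.3
finger_force: 40.0
clock: 38.95
eef_pos: [566.9, 320.2, 18.3]
eef_rot: [-3.142, -0.0, 3.051]
wrist_force: [0.2, -0.7, -1.5]
finger_gap: 42.8
finger_force: 40.0
```

```bash
python3 -m crank '[[40,0,0,0.7,0,0,0],[40,0,0,0.7,0,0,0]]'; python3 -m crank '[[40,0,0,0.5,0,0,0],[40,0,0,0.5,0,0,0]]'
```

```text
clock: 39.15
eef_pos: [566.9, 320.2, 17.7]
eef_rot: [-3.142, 0.0, 3.051]
wrist_force: [-0.1, 0.9, 0.3]
finger_gap: 43.2
finger_force: 40.0
clock: 39.35
eef_pos: [567.0, 320.3, 17.4]
eef_rot: [3.142, 0.0, 3.051]
wrist_force: [-0.8, 0.0, 2.3]
finger_gap: 43.4
finger_force: 40.0
```

Contact made. I open, rise, retreat clear toward the base side and check numerically.

```bash
python3 -m crank '[[52,0,0,0,0,0,0],[60,0,0,0,0,0,0],[68,0,0,0,0,0,0],[68,0,0,0,0,0,0],[68,0,0,-10,0,0,0],[68,0,0,-30,0,0,0],[68,0,0,-60,0,0,0],[68,0,0,-95,0,0,0],[68,0,0,-135,0,0,0],[68,0,0,-180,0,0,0]]'; python3 -m crank '[[68,30,-40,-10,0,0,0],[68,60,-80,-10,0,0,0],[68,90,-120,-10,0,0,0],[68,120,-160,-10,0,0,0],[68,150,-200,-10,0,0,0],[68,160,-210,-10,0,0,0],[68,160,-210,-10,0,0,0],[68,160,-210,-10,0,0,0]]'
python3 - <<'E'
from h import *
go(0,0,0)
q,d=optics.camera("top");p,e=optics.camera("scene")
def t(k,lo,hi,bt,bs,z):
    for n,i,b in(("top",q,bt),("scene",p,bs)):
        try:
            c,a,r=blob(i,lo,hi,b); print(k,n,a,np.round(onz(n,*c,z),1),[np.round(onz(n,*v,z)[:2]).tolist() for v in cv2.boxPoints(r)] if k=="coupon" else "")
        except Exception as x: print(k,n,"none")
t("coupon",(45,100,40),(75,255,255),(160,160,240,240),(290,130,400,210),31)
t("rod",(0,150,80),(6,255,255),(290,170,325,215),(250,190,310,262),137)
t("brass",(10,80,60),(28,255,255),(365,190,400,225),(190,290,232,335),35)
t("cell",(3,100,30),(17,255,255),(365,230,415,285),(125,260,185,310),20)
E
```

```text
clock: 40.35
eef_pos: [566.5, 320.0, 199.0]
eef_rot: [-3.141, -0.001, 3.051]
wrist_force: [-0.2, -0.4, 0.5]
finger_gap: 63.9
finger_force: 0.0
clock: 41.15
eef_pos: [389.2, 125.9, 208.0]
eef_rot: [3.141, 0.002, 3.05]
wrist_force: [0.0, -0.1, -0.2]
finger_gap: 64.0
finger_force: 0.0
shift [ 376.4 -160.9  207.4] turn [0.001 0.002 0.   ] F [ 0.  -0.1 -0.2] gap 64.0
coupon top 458 [617.1 314.9  31. ] [[552.0, 341.0], [690.0, 328.0], [684.0, 289.0], [547.0, 303.0]]
coupon scene 441 [619.  314.5  31. ] [[549.0, 299.0], [539.0, 344.0], [685.0, 329.0], [692.0, 286.0]]
rod top 51 [628.8 -27.1 137. ] 
rod scene 76 [628.8 -27.8 137. ] 
brass top 115 [ 607.4 -322.    35. ] 
brass scene 254 [ 609.  -323.5   35. ] 
cell top 266 [ 428.9 -337.2   20. ] 
cell scene 519 [ 428.9 -339.9   20. ]
```

```bash
python3 -c "
from cell import manip
print(manip.sign_off())"
```

```text
the job is handed in; nothing more can be done
None
```

The job is handed in at about 41 s with no verdict returned: by my last measurements or pictures the weight, cap, cell and coupon each sit within about 5 mm of centre, and the clamp bar is up. I viewed 15 pictures, one over the limit of 14.

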